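Pair two limb controllers with the reset stylus

ROBOT

A 6-joint arm with a two-finger parallel gripper is mounted at the origin on the work surface. World frame = base frame: x ahead of the robot, y to its left, z up, the work surface at z = 0. Lengths are in m, angles in rad, forces in N, time in s.
With the tool pointing down it reaches from about 0.4 to 0.825 m from the base axis. Payload 7 kg.
Tool frame: the origin (TCP) lies at the centre of the arm's flange, where the gripper is bolted on; the fingertips stand 178 mm ahead of it and the grasp point (between the pads) lies arm.tcp_to_grasp ahead of it (arm.tcp_to_grasp is the distance from the TCP to the grasp point, in m); z points along the fingers, y is the direction in which the jaws open and shut (so a half turn about z gives the same grasp; the last joint's range is limited). The gripper opens to 88 mm and grips with 3 to 60 N. Pads are 19 mm wide; open, the fingers measure 130 mm over their backs; the gripper's body (78 mm by 193 mm) begins 47 mm behind the grasp point.
Start: joints at [0.288, 0.359, 0.012, 0, -1.224, -0.288], TCP at [0.675, -0, 0.405] pointing down, gripper open.
Joint ranges: [-3.07, 3.07], [-1.43, 2.12], [-1.02, 1.25], [-3.03, 1.67], [-3.05, -0], [-3.03, 3.03]. Speed limits (rad/s): [2.39, 2.39, 3.01, 3.14, 3.14, 3.14].

INTERFACE

Orientations are given as [roll, pitch, yaw] about the fixed x, y, z axes, in that order (R = Rz(yaw) Ry(pitch) Rx(roll)).
In Python, from station import arm gives the robot as it stands.
- The arm moves only by the tool move_arm, never from a script. Its argument "deltas" is a list of rows, each a list of 6 numbers: the shift along the world's x, y, z in mm, then the turn, a rotation vector about the world's x, y, z in degrees. In form: [[tx, ty, tz, ax, ay, az], ...]. A call has exactly 5 rows; each row shifts and turns the commanded pose from where the row before left it; what a row does not reach is not made up. A row lasts 1/12 s, in which the tool goes at most 41.7 mm and 7.16 degrees, less where a joint would pass 70% of its speed; a pose out of reach is approached as far as the arm can. A call with a gripper value outside its range is refused whole. "claw" is the closure in counts, from 0 (fully open) to 255 (shut), set as the call begins (left out, the last holds). The fingers move at their own pace and stop on an object; "squeeze" is the grip in N (left out, the last holds). Time passes only in rows, so rows that do not move let the fingers close, or fill a call up. It gives the time, the measured TCP pose, the force and the opening at its end, in the units of the state.
- arm.get_state(): the state, without advancing time (a new reading comes with each control period).
- arm.grab_frame(name): name is "scene" or "side" or "wrist"; returns the picture (400x640x3 uint8, red, green, blue); there is no depth.
- arm.calibration(name): a dict with "intrinsics" (3x3 intrinsics, pixels), "k1" (the pictures are not rectified: a ray, as slopes to the right and down, at radius r is drawn at 1 + k1 r^2 times it, then the intrinsics apply), "T" (4x4, takes a point from camera to world coordinates); the wrist camera has in their place "mount" (4x4, takes a point from camera to tool coordinates, whose origin is the TCP and whose axes are the flange's). Camera axes: x right, y up, looking along -z (the intrinsics and any distortion apply to the point x, -y, -z); pixel columns grow to the right and rows downward; lengths in m; the calibration is good to about 2 mm. A picture is of the moment at which its call begins: read the wrist's pose just before it. calibration takes no time and is no camera call.
- arm.job_done(): hands the job in, once; it reports no verdict.
Trained networks look in the newest picture that a camera, given by its name, has taken for a name from the list of things; names that differ only in an ending like _2 or _b are one class to them, and where a whole thing is asked for, a point or a joint stands for the part that bears it (a point fixed in the world has none). Each returns a list of dicts, best first, with "score" (0 to 1); they miss things now and then, are a little off and sometimes report something else, mostly with a low value. They report only what shows in the picture. A call takes as long as a camera call. They do not tell look-alikes from the thing itself.
- arm.spot_in(thing, camera): "xy" ([column, row] in pixels, amid what is visible of it).
- arm.masks_of(thing, camera): "pixels" (400x640 bool, what is visible of it) and "xy" ([column, row] in pixels, amid what is visible of it).
- arm.spot_point(thing, camera): "xy" ([column, row] in pixels: a listed point, or the origin of a listed thing).
The state is a dict: "t": time; "q": joint angles; "qd": joint speeds; "joint_efforts": joint torques, N m; "eef_pos": TCP position; "ee_rot": TCP orientation; "force": force on the tool from outside, world axes, zero at the start; "moment": the same for the moment, N m; "width": finger opening in m.
Only numpy, scipy, OpenCV 4.12 (cv2) and the standard library are available. Lean on these libraries where they do the work, as an engineer would, in place of code of your own. Each camera call takes 0.05 s, during which the arm holds its last target. There are 200 camera calls.

TASK

Take the green-handled stylus from its stand and use its tip to pair two of the limb controllers in the charging dock: push the recessed blue button fully down and hold it for a second, let it up, then do the same with the yellow button. Never press the red one. Put the stylus back upright in its stand with the collar resting on top, let go, and leave everything else on the bench where it is.

Things in the scene. Friction and masses are not known exactly. Their poses are not given: they have to be found in the camera images.
- stylus: Loose reset stylus, round about its z axis, 122 mm long, 60 g. Origin at the tip's end, z points up from the tip to the handle. From z = 0: steel shank 7 mm diameter and 62 mm long; black collar 28 mm diameter, z 62 to 67 mm; green round handle 20 mm diameter, z 67 to 122 mm. At the start it stands upright in the stand, its collar resting on the stand's top.
- stylus_grip (a point): Point on the stylus axis 95 mm above the tip, the middle of the green handle: grasp here from above, any yaw.
- stylus_tip (a point): Centre of the stylus tip's end face.
- stand: Fixed plain aluminium block 60 x 60 x 75 mm high, origin at the centre of its underside, with one hole in the middle of its top. With the stylus home its tip is 13 mm above the table.
- stand_hole0 (a point): Centre of the mouth of the stand's hole, on its top face at height 75 mm: hole 15 mm diameter with a small chamfer, 68 mm deep.
- dock: Fixed white charging dock 110 (x) x 186 (y) x 20 mm, origin at the centre of its underside, a 38 mm high rail along its +x edge. Three black controller modules stand side by side on it, in any order, 56 mm apart along the dock's y.
- module_blue: Fixed black controller module 64 (x) x 44 (y) x 40 mm high on the dock, top face 60 mm above the table, with a blue stripe across the +x end of its top. Origin at the centre of its underside. A round well 17 mm wide opens in its top at x = -12 mm, y = 0; a blue button (to be pressed first) lies in the well, its top 6 mm below the module's top.
- blue_button_top (a point): Centre of the top of the blue spring button, 13.6 mm diameter, 54 mm above the table when up; moves with the button.
- blue_button (a joint): How far the blue button is pressed straight down: 0 up, 0.004 m fully down (about 4 N); it springs back.
- module_yellow: Fixed black controller module 64 (x) x 44 (y) x 40 mm high on the dock, top face 60 mm above the table, with a yellow stripe across the +x end of its top. Origin at the centre of its underside. A round well 17 mm wide opens in its top at x = -12 mm, y = 0; a yellow button (to be pressed second) lies in the well, its top 6 mm below the module's top.
- yellow_button_top (a point): Centre of the top of the yellow spring button, 13.6 mm diameter, 54 mm above the table when up; moves with the button.
- yellow_button (a joint): How far the yellow button is pressed straight down: 0 up, 0.004 m fully down (about 4 N); it springs back.
- module_red: Fixed black controller module 64 (x) x 44 (y) x 40 mm high on the dock, top face 60 mm above the table, with a red stripe across the +x end of its top. Origin at the centre of its underside. A round well 17 mm wide opens in its top at x = -12 mm, y = 0; a red button (must not be pressed) lies in the well, its top 6 mm below the module's top.
- red_button_top (a point): Centre of the top of the red spring button, 13.6 mm diameter, 54 mm above the table when up; moves with the button.
- red_button (a joint): How far the red button is pressed straight down: 0 up, 0.004 m fully down (about 4 N); it springs back.
- foot: Skin-coloured artificial foot 210 mm long with an upright metal tube 238 mm high at its heel; bystander. Origin under the middle of the foot.
- tape: Cream roll of tape, 100 mm diameter, 38 mm high, lying flat; bystander. Origin at the centre of its underside.
- adapter: Steel pyramid adapter, 44 mm diameter, 24 mm high; bystander. Origin at the centre of its underside.
- clamp: Black tube clamp, 42 mm diameter, 32 mm high, with a small steel lug; bystander. Origin at the centre of its underside.
- pylon: Aluminium tube 30 mm diameter, about 215 mm long, lying with a square dark steel end; bystander. Origin under its middle.
- screwdriver: Red-handled screwdriver lying flat; bystander.
- jar: Closed jar 60 mm diameter, 75 mm high; bystander. Origin at the centre of its underside.
Mind the look-alikes: they are no part of the job. What is shaped like the stand but turquoise is not meant.

How it is judged:
On the way, in this order (a step that is already met when the one before it is completed fails the run):
1. the stylus is lifted out of the stand (z of stylus_tip in the frame of stand_hole0 above 0.002 m), for 0.1 s.
2. the blue button is held down by the stylus, more than 3 mm, for 0.7 s (value of joint blue_button above 0.003 m and contact force between stylus and module_blue above 1 N), for 0.7 s.
3. with the blue button up again, the yellow button is held down by the stylus, more than 3 mm, for 0.7 s (value of joint yellow_button above 0.003 m and contact force between stylus and module_yellow above 1 N and value of joint blue_button below 0.001 m), for 0.7 s.
4. the stylus is back upright in the stand with its collar on the top (horizontal distance between stylus and stand_hole0 below 0.007 m and height (world z) of stylus_tip below 0.017 m and angle between stylus's own z axis and vertical below 0.1 rad), for 0.2 s.
At the end, for the whole second after the job is handed in: The stylus stands upright (within 0.1 rad) and still in the stand's hole, its tip within 7 mm of the hole's axis and below 17 mm above the table (home is 13 mm); all three buttons are up (less than 1 mm); every bystander is within 30 mm of where it began (all of step 4 and linear speed of stylus below 0.02 m/s and value of joint each of blue_button, yellow_button, red_button below 0.001 m and distance of each of foot, tape, adapter, clamp, pylon, screwdriver, jar from where it was at the start of the episode below 0.03 m); the robot touches nothing.
It fails at once if the red button is pressed more than 1.5 mm (value of joint red_button above 0.0015 m).
It fails at once if a bystander is moved more than 30 mm (distance of any of foot, tape, adapter, clamp, pylon, screwdriver, jar from where it was at the start of the episode above 0.03 m).
It also fails if it takes over 69 s, if anything falls off the work surface, if the arm or the gripper's body presses on something with over 40 N, if the wrist force passes 120 N, or if a joint passes its speed limit or range.

## Working session

There is one attempt and no reset: what is moved stays moved. The work goes in short steps, Python scripts to look and compute and a tool call to move; the robot and the scene stay as the last step left them, time stands still between calls to the robot, and variables do not carry over. Pictures are saved under pics/ and viewed, about 8 in all and at most 12, crops included, and the job is handed in when it is done.

Besides the shell and the picture viewer there is one more tool, called after ">>>" by a JSON object that holds its "name" and its "arguments". move_arm: Moves the arm, as the interface text tells. Its arguments: {"type":"object","properties":{"deltas":{"type":"array","items":{"type":"array","items":{"type":"number"}}},"claw":{"type":"number"},"squeeze":{"type":"number"}},"required":["deltas"]}

```bash
mkdir -p pics; cat > h.py <<'E'
import numpy as np, cv2
from station import arm
from scipy.spatial.transform import Rotation as R
def camT(name, st=None):
    c=arm.calibration(name)
    if name!="wrist": return c,np.array(c["T"])
    st=st or arm.get_state()
    T=np.eye(4);T[:3,:3]=R.from_euler('xyz',st["ee_rot"]).as_matrix();T[:3,3]=st["eef_pos"]
    return c,T@np.array(c["mount"])
def ray(name,xy,st=None):
    c,T=camT(name,st); K=np.array(c["intrinsics"],float); k=c["k1"]
    d=cv2.undistortPoints(np.array([[xy]],float),K,np.array([k,0,0,0,0.]))[0,0]
    return T[:3,3],T[:3,:3]@np.array([d[0],-d[1],-1])
def at_z(name,xy,z,st=None):
    o,d=ray(name,xy,st); return o+d*(z-o[2])/d[2]
def tri(rays):
    A=0;b=0
    for o,d in rays:
        d=d/np.linalg.norm(d);P=np.eye(3)-np.outer(d,d);A=A+P;b=b+P@o
    return np.linalg.solve(A,b)
def save(name,fn):
    im=arm.grab_frame(name);cv2.imwrite("pics/"+fn,im[:,:,::-1]);return im
E
python3 - <<'E'
from h import *
print(arm.get_state(), arm.tcp_to_grasp)
a=save("scene","scene0.png");b=save("side","side0.png")
hs={"stylus_grip":.108,"stand_hole0":.075,"blue_button_top":.054,"yellow_button_top":.054,"red_button_top":.054,"foot":0,"jar":0}
for n,z in hs.items():
    for c in("scene","side"):
        for r in arm.spot_point(n,c)[:3]:
            print(n,c,np.round(r["xy"]),round(r["score"],2),np.round(at_z(c,r["xy"],z),3))
cv2.imwrite("pics/both.png",cv2.resize(np.vstack([a,b]),(800,1000))[:,:,::-1])
E
```

```text
{'t': 0.0, 'q': array([ 2.88094086e-01,  3.59407820e-01,  1.10753231e-02, -3.31822243e-04,
       -1.22409433e+00, -2.88072396e-01]), 'qd': array([-1.18999587e-04, -1.55721936e-03,  3.28036240e-04,  3.13999015e-04,
       -4.85072543e-04,  3.76109808e-05]), 'joint_efforts': array([-8.00930356e-04, -5.82726967e+01,  2.93058443e+01,  6.99745238e+00,
        6.93249181e-03, -2.06530804e-04]), 'eef_pos': array([ 6.74817262e-01, -5.09358627e-06,  4.03719368e-01]), 'ee_rot': array([ 3.13994072e+00, -1.64194869e-04, -1.57088751e+00]), 'force': array([ 0.31113278,  0.05104019, -0.19825107]), 'moment': array([-0.01628263,  0.01143752, -0.01265094]), 'width': 0.08739288653666442} 0.1593
stylus_grip scene [299. 174.] 0.54 [ 0.569 -0.187  0.108]
stylus_grip side [335. 292.] 0.6 [ 0.561 -0.268  0.108]
stylus_grip side [334. 264.] 0.56 [ 0.569 -0.178  0.108]
stand_hole0 scene [283. 172.] 0.78 [ 0.585 -0.286  0.075]
stand_hole0 scene [325. 175.] 0.73 [ 0.464 -0.169  0.075]
stand_hole0 scene [263. 183.] 0.7 [ 0.689 -0.252  0.075]
stand_hole0 side [337. 270.] 0.91 [ 0.578 -0.171  0.075]
stand_hole0 side [343. 312.] 0.79 [ 0.575 -0.303  0.075]
stand_hole0 side [291. 277.] 0.56 [ 0.46  -0.18   0.075]
yellow_button_top scene [377. 207.] 0.58 [0.41  0.087 0.054]
red_button_top scene [380. 248.] 0.57 [0.54  0.268 0.054]
red_button_top scene [354. 229.] 0.38 [0.55  0.148 0.054]
red_button_top scene [463. 300.] 0.17 [0.489 0.549 0.054]
foot scene [463. 297.] 0.66 [0.433 0.51  0.   ]
foot scene [312. 272.] 0.21 [0.737 0.194 0.   ]
foot side [281. 159.] 0.93 [0.446 0.504 0.   ]
foot side [330. 244.] 0.31 [0.581 0.003 0.   ]
jar scene [252. 189.] 0.67 [ 0.701 -0.35   0.   ]
jar side [396. 345.] 0.73 [ 0.698 -0.36   0.   ]
```

View pics/scene0.png

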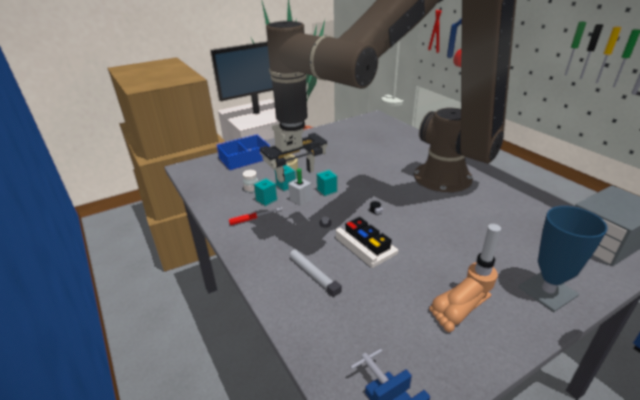

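View pics/side0.png

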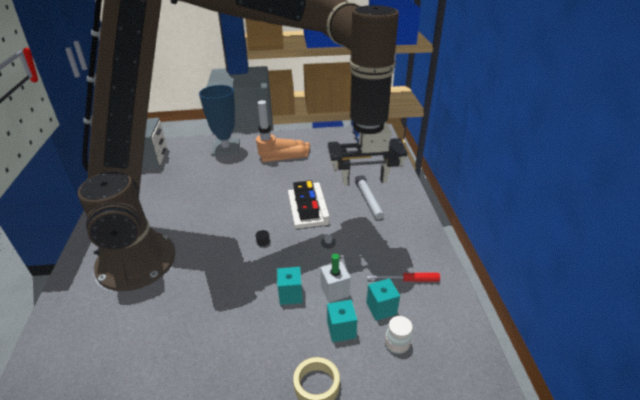

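Candidates for the stand/stylus: the aluminium block with the green handle (scene (299,187), side (336,275)), against turquoise blocks at scene (265,192), (288,178), (327,182) and side (289,285), (342,320), (382,298). I choose the aluminium one with the green handle. In the dock (side view), yellow is at about (309,184), blue (312,195) and red (314,205). Next is a close crop and a check of the wrist camera mount.

```bash
python3 - <<'E'
from h import *
a=cv2.imread("pics/scene0.png");b=cv2.imread("pics/side0.png")
f=lambda i:cv2.resize(i,(400,400),interpolation=cv2.INTER_CUBIC)
cv2.imwrite("pics/c1.png",np.hstack([f(a[140:280,260:400]),f(b[165:305,250:390])]))
print(np.round(arm.calibration("wrist")["mount"],3),arm.calibration("wrist")["intrinsics"])
a=arm.grab_frame("scene");b=arm.grab_frame("side")
for n,z in {"stylus":.108,"module_blue":.06,"module_yellow":.06,"module_red":.06,"dock":.02,"stylus_tip":.013}.items():
    for c in("scene","side"):
        for r in arm.spot_in(n,c)[:2]:
            print(n,c,np.round(r["xy"]),round(r["score"],2),np.round(at_z(c,r["xy"],z),3))
E
```

```text
[[ 0.     0.96   0.281  0.076]
 [ 1.    -0.     0.001  0.001]
 [ 0.001  0.281 -0.96   0.02 ]
 [ 0.     0.     0.     1.   ]] [[279.08844435   0.         323.85883599]
 [  0.         279.08844435 197.16698401]
 [  0.           0.           1.        ]]
stylus side [335. 262.] 0.48 [ 0.573 -0.174  0.108]
module_blue scene [361. 234.] 0.69 [0.55  0.185 0.06 ]
module_blue side [305. 197.] 0.74 [0.52  0.167 0.06 ]
module_blue side [398. 338.] 0.16 [ 0.691 -0.38   0.06 ]
module_yellow scene [379. 244.] 0.96 [0.533 0.255 0.06 ]
module_yellow side [301. 185.] 0.59 [0.511 0.234 0.06 ]
module_red scene [353. 225.] 0.7 [0.546 0.132 0.06 ]
module_red side [308. 210.] 0.94 [0.524 0.1   0.06 ]
dock scene [360. 250.] 0.7 [0.569 0.208 0.02 ]
dock side [312. 221.] 0.79 [0.534 0.093 0.02 ]
dock side [367. 194.] 0.56 [0.732 0.21  0.02 ]
stylus_tip scene [247. 178.] 0.49 [ 0.69  -0.423  0.013]
stylus_tip scene [298. 178.] 0.48 [ 0.513 -0.306  0.013]
stylus_tip side [334. 264.] 0.7 [ 0.581 -0.091  0.013]
```

View pics/c1.png

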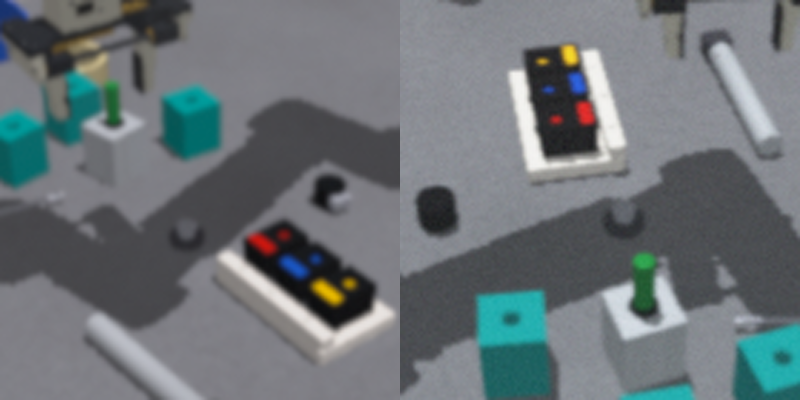

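The crop confirms it: the green handle stands in the aluminium block, and in the dock the order from −y to +y is red, blue, yellow. I'll look at the dock close up first.

>>> {"name": "move_arm", "arguments": {"deltas": [[-29,30,0,0,0,0],[-29,30,0,0,0,0],[-29,30,0,0,0,0],[-29,30,0,0,0,0],[-29,30,0,0,0,0]], "claw": 0}}

```text
t: 1.92
eef_pos: [0.5287, 0.1506, 0.4047]
ee_rot: [-3.141, 0.0, -1.571]
force: [0.7, 1.3, 0.3]
width: 0.0875
```

>>> {"name": "move_arm", "arguments": {"deltas": [[0,0,0,0,0,0],[0,0,0,0,0,0],[0,0,0,0,0,0],[0,0,0,0,0,0],[0,0,0,0,0,0]]}}

```text
t: 2.33
eef_pos: [0.5309, 0.149, 0.4044]
ee_rot: [3.141, -0.0, -1.572]
force: [-0.2, -0.1, -0.2]
width: 0.0878
```

```bash
python3 - <<'E'
from h import *
st=arm.get_state();print(st["t"],np.round(st["eef_pos"],4),np.round(st["ee_rot"],3),st["force"])
a=save("wrist","w1.png")
for n,z in {"module_blue":.06,"module_yellow":.06,"module_red":.06,"blue_button_top":.054,"yellow_button_top":.054,"red_button_top":.054}.items():
    for f in (arm.spot_point,arm.masks_of):
        for r in f(n,"wrist")[:2]:
            print(n,f.__name__,np.round(r["xy"],1),round(r["score"],2),np.round(at_z("wrist",r["xy"],z,st),4))
E
```

```text
2.3333 [0.5309 0.149  0.4044] [ 3.141 -0.    -1.572] [-0.15672176 -0.05814734 -0.19754689]
module_blue call [331.1 196.9] 0.69 [0.5215 0.1676 0.06  ]
module_blue call [337.4 236.5] 0.18 [0.5132 0.2197 0.06  ]
module_blue call [333.  201.9] 0.81 [0.5191 0.1739 0.06  ]
module_blue call [324.1 159.2] 0.54 [0.5299 0.1218 0.06  ]
module_yellow call [336.6 236.9] 0.9 [0.5142 0.2203 0.06  ]
module_yellow call [336.3 159.1] 0.59 [0.5157 0.1217 0.06  ]
module_yellow call [333.3 242.4] 0.64 [0.5183 0.2279 0.06  ]
module_red call [326.4 157.8] 0.68 [0.5272 0.1202 0.06  ]
module_red call [326.3 160.6] 0.92 [0.5273 0.1234 0.06  ]
blue_button_top call [337.9 210.3] 0.56 [0.5127 0.1868 0.054 ]
blue_button_top call [438.7  86.3] 0.45 [0.4022 0.0412 0.054 ]
blue_button_top call [338.9 208.9] 0.4 [0.5115 0.1849 0.054 ]
yellow_button_top call [343.8 243.1] 0.6 [0.5045 0.2318 0.054 ]
yellow_button_top call [339.5 244.9] 0.51 [0.51   0.2343 0.054 ]
red_button_top call [337.8 160.1] 0.49 [0.5136 0.1238 0.054 ]
red_button_top call [336.3 162.1] 0.4 [0.5154 0.1262 0.054 ]
```

View pics/w1.png

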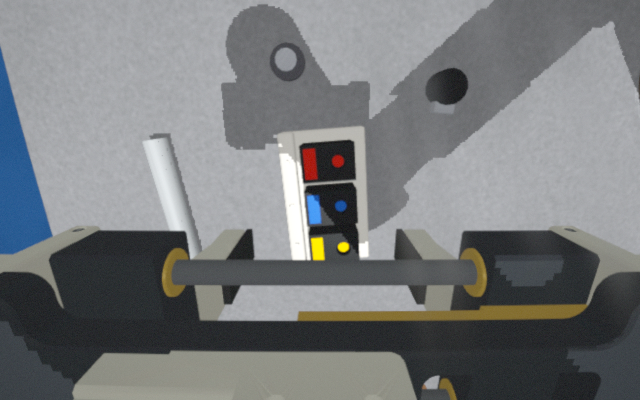

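The wrist view shows the buttons as round dots: red near (338,161), blue (341,206) and yellow (343,247), with the stripes to their left (+x). I'll take colour centroids from this picture.

```bash
cat >> h.py <<'E'
def blobs(im,st,z=.054,name="wrist"):
    hsv=cv2.cvtColor(im,cv2.COLOR_RGB2HSV)
    for n,lo,hi in (("red",(0,120,40),(10,255,255)),("blue",(100,120,40),(120,255,255)),("yellow",(22,120,60),(36,255,255))):
        m=cv2.inRange(hsv,lo,hi)
        k,_,s,c=cv2.connectedComponentsWithStats(m)
        for i in range(1,k):
            if 40<s[i,4]<3000: print(n,s[i],np.round(c[i],1),np.round(at_z(name,c[i],z,st),4))
E
python3 - <<'E'
from h import *
st=arm.get_state();blobs(cv2.imread("pics/w1.png")[:,:,::-1].copy(),st)
E
```

```text
red [302 148  16  33 427] [309.6 163.5] [0.5467 0.1289 0.054 ]
red [331 155  13  13 127] [337.3 160.6] [0.5137 0.1254 0.054 ]
blue [307 194  15  30 375] [313.9 208.7] [0.5421 0.1857 0.054 ]
blue [334 200  13  12 129] [340.3 205.4] [0.5092 0.1814 0.054 ]
yellow [311 237  14  24 302] [317.5 248.5] [0.538  0.2406 0.054 ]
yellow [337 242  13  11 116] [343.1 246.9] [0.5045 0.2382 0.054 ]
yellow [162 248  26  49 584] [171.6 272.6] [0.736  0.2772 0.054 ]
yellow [462 248  25  49 526] [477.  273.1] [0.3221 0.2778 0.054 ]
yellow [ 299  304  288   17 2687] [453.6 313.7] [0.3452 0.3433 0.054 ]
yellow [439 378  18  22 148] [448.1 388. ] [0.3338 0.4839 0.054 ]
```

>>> {"name": "move_arm", "arguments": {"deltas": [[9,-40,0,0,0,0],[9,-40,0,0,0,0],[9,-40,0,0,0,0],[9,-40,0,0,0,0],[9,-40,0,0,0,0]]}}

```text
t: 3.4
eef_pos: [0.5753, -0.0519, 0.405]
ee_rot: [-3.141, 0.0, -1.57]
force: [1.1, 0.6, 0.2]
width: 0.0877
```

>>> {"name": "move_arm", "arguments": {"deltas": [[0,-40,0,0,0,0],[0,-40,0,0,0,0],[0,-38,0,0,0,0],[0,0,0,0,0,0],[0,0,0,0,0,0]]}}

```text
t: 3.82
eef_pos: [0.5749, -0.1703, 0.4043]
ee_rot: [3.141, -0.0, -1.574]
force: [0.7, 0.1, 0.4]
width: 0.0877
```

```bash
python3 - <<'E'
from h import *
st=arm.get_state();print(st["t"],np.round(st["eef_pos"],4),np.round(st["ee_rot"],3))
a=save("wrist","w2.png")
for n,z in {"stylus_grip":.108,"stand_hole0":.075,"stylus":.135,"stand":.075}.items():
    for f in (arm.spot_point,arm.masks_of):
        for r in f(n,"wrist")[:2]:
            print(n,np.round(r["xy"],1),round(r["score"],2),np.round(at_z("wrist",r["xy"],z,st),4))
E
```

```text
3.8167 [ 0.5749 -0.1703  0.4043] [ 3.141 -0.    -1.574]
stylus_grip [322.5 189.2] 0.74 [ 0.5755 -0.1738  0.108 ]
stylus_grip [325.3 178.6] 0.2 [ 0.5726 -0.1849  0.108 ]
stylus_grip [322.7 187.3] 0.92 [ 0.5753 -0.1758  0.108 ]
stand_hole0 [429.3 177.7] 0.94 [ 0.4543 -0.1783  0.075 ]
stand_hole0 [326.4  63.3] 0.88 [ 0.5711 -0.2977  0.075 ]
stand_hole0 [325.3  63.2] 0.72 [ 0.5722 -0.2978  0.075 ]
stand_hole0 [321.8 168.6] 0.71 [ 0.5764 -0.1891  0.075 ]
stylus [324.3 172.1] 0.76 [ 0.5736 -0.1969  0.135 ]
stylus [325.9 188.2] 0.83 [ 0.5722 -0.1818  0.135 ]
stand [237.9 118.8] 0.92 [ 0.666  -0.2435  0.075 ]
stand [324.9  70.2] 0.88 [ 0.5726 -0.2912  0.075 ]
stand [226.7 112.5] 0.93 [ 0.6774 -0.2501  0.075 ]
stand [322.7  62.8] 0.84 [ 0.5748 -0.2982  0.075 ]
```

View pics/w2.png

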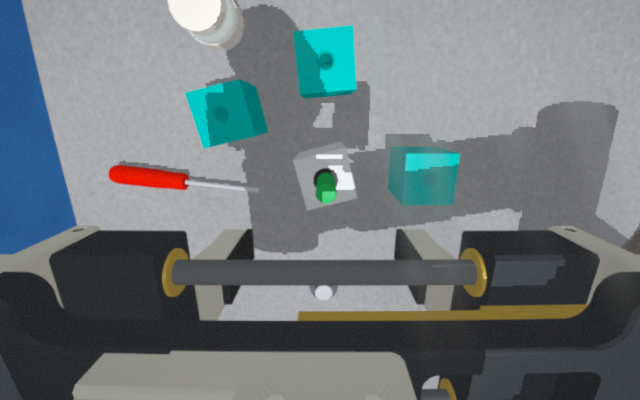

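The stylus stands in the aluminium block with its top face near (327,195), which puts it at about (0.573, −0.175). The turquoise blocks are well clear. I'll descend on it.

>>> {"name": "move_arm", "arguments": {"deltas": [[-2,-5,-20,0,0,0],[0,0,-30,0,0,0],[0,0,-30,0,0,0],[0,0,-30,0,0,0],[0,0,-27,0,0,0]]}}

```text
t: 4.68
eef_pos: [0.5729, -0.1728, 0.2662]
ee_rot: [-3.142, 0.0, -1.57]
force: [-0.5, 0.0, -0.2]
width: 0.0877
```

```bash
python3 - <<'E'
from h import *
st=arm.get_state();print(st["t"],np.round(st["eef_pos"],4))
a=save("wrist","w3.png")
hsv=cv2.cvtColor(a,cv2.COLOR_RGB2HSV);m=cv2.inRange(hsv,(50,120,40),(75,255,255))
k,_,s,c=cv2.connectedComponentsWithStats(m)
for i in range(1,k):
    if s[i,4]>60: print(s[i],c[i],at_z("wrist",c[i],.12,st))
E
```

```text
4.6833 [ 0.5729 -0.1728  0.2662]
[ 306  218   36   42 1278] [323.69874804 240.657277  ] [ 0.57229918 -0.1892527   0.12      ]
[306 286  37  11 290] [323.49310345 289.97241379] [ 0.57239623 -0.16098313  0.12      ]
```

View pics/w3.png

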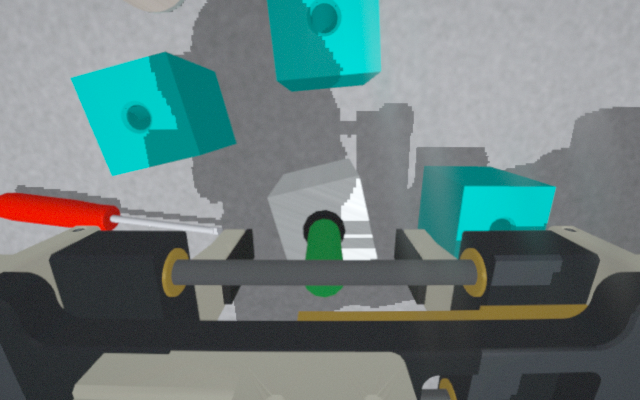

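```bash
python3 - <<'E'
from h import *
st=arm.get_state();print(st["eef_pos"])
print(at_z("wrist",(324,297),.135,st),"minus 10mm y"); print(at_z("wrist",(324,211),.08,st),"plus 14mm y")
for w in(306,342): print(at_z("wrist",(w,275),.12,st))
E
```

```text
[ 0.57108913 -0.17255251  0.26076879]
[ 0.56935926 -0.17116418  0.135     ] minus 10mm y
[ 0.56894255 -0.19231947  0.08      ] plus 14mm y
[ 0.57810789 -0.17295243  0.12      ]
[ 0.56037846 -0.17286432  0.12      ]
```

>>> {"name": "move_arm", "arguments": {"deltas": [[0,-4,3,0,0,0],[0,0,0,0,0,0],[0,0,0,0,0,0],[0,0,0,0,0,0],[0,0,0,0,0,0]]}}

```text
t: 5.15
eef_pos: [0.5736, -0.1772, 0.2724]
ee_rot: [-3.139, -0.0, -1.571]
force: [-0.4, 0.1, 0.1]
width: 0.0877
```

```bash
python3 - <<'E'
from h import *
st=arm.get_state();print(st["t"],np.round(st["eef_pos"],4))
a=arm.grab_frame("wrist")
hsv=cv2.cvtColor(a,cv2.COLOR_RGB2HSV);m=cv2.inRange(hsv,(50,120,40),(75,255,255))
ys,xs=np.nonzero(m[:,290:360]);print(ys.min(),ys.max(),xs.min()+290,xs.max()+290)
print(at_z("wrist",(324,ys.max()+.5),.135,st)-[0,.01,0])
E
```

```text
5.15 [ 0.5736 -0.1772  0.2724]
221 296 309 343
[ 0.5732617  -0.17782841  0.135     ]
```

>>> {"name": "move_arm", "arguments": {"deltas": [[0,0,-3,0,0,0],[0,0,0,0,0,0],[0,0,0,0,0,0],[0,0,0,0,0,0],[0,0,0,0,0,0]], "claw": 255, "squeeze": 30}}

```text
t: 5.62
eef_pos: [0.5732, -0.1772, 0.2676]
ee_rot: [3.141, -0.0, -1.571]
force: [-0.2, 0.2, 0.6]
width: 0.0597
```

>>> {"name": "move_arm", "arguments": {"deltas": [[0,0,0,0,0,0],[0,0,0,0,0,0],[0,0,0,0,0,0],[0,0,0,0,0,0],[0,0,0,0,0,0]]}}

```text
t: 6.03
eef_pos: [0.5732, -0.1772, 0.2677]
ee_rot: [-3.142, -0.0, -1.571]
force: [0.5, -0.6, -0.9]
width: 0.0266
```

>>> {"name": "move_arm", "arguments": {"deltas": [[0,0,0,0,0,0],[0,0,0,0,0,0],[0,0,0,0,0,0],[0,0,0,0,0,0],[0,0,0,0,0,0]]}}

```text
t: 6.45
eef_pos: [0.5732, -0.1772, 0.2677]
ee_rot: [3.142, 0.0, -1.571]
force: [0.5, 0.2, 0.3]
width: 0.0196
```

Gripped, width 19.6 mm. The home TCP is (0.5732, −0.1772, 0.2677). Now I lift.

>>> {"name": "move_arm", "arguments": {"deltas": [[0,0,16,0,0,0],[0,0,26,0,0,0],[0,0,26,0,0,0],[0,0,26,0,0,0],[0,0,26,0,0,0]]}}

```text
t: 6.87
eef_pos: [0.573, -0.1772, 0.3888]
ee_rot: [3.141, 0.0, -1.571]
force: [1.3, -0.2, -0.2]
width: 0.0193
```

>>> {"name": "move_arm", "arguments": {"deltas": [[-8,38,0,0,0,0],[-8,38,0,0,0,0],[-8,38,0,0,0,0],[-8,38,0,0,0,0],[-8,38,0,0,0,0]]}}

```text
t: 7.28
eef_pos: [0.5323, 0.0142, 0.3878]
ee_rot: [-3.141, 0.0, -1.571]
force: [1.0, 0.9, 0.2]
width: 0.0194
```

>>> {"name": "move_arm", "arguments": {"deltas": [[-8,38,0,0,0,0],[-8,38,0,0,0,0],[-8,38,0,0,0,0],[0,25,0,0,0,0],[0,0,0,0,0,0]]}}

```text
t: 7.7
eef_pos: [0.5089, 0.1557, 0.3878]
ee_rot: [-3.141, 0.001, -1.567]
force: [0.0, 0.3, -0.8]
width: 0.0194
```

```bash
python3 - <<'E'
from h import *
st=arm.get_state();print(st["t"],np.round(st["eef_pos"],4),np.round(st["ee_rot"],3),st["width"])
a=save("wrist","w4.png")
blobs(a,st)
for r in arm.spot_point("stylus_tip","wrist")[:2]: print(r["xy"],r["score"],at_z("wrist",r["xy"],st["eef_pos"][2]-.2547,st))
E
```

```text
7.7 [0.5089 0.1557 0.3878] [-3.141e+00  1.000e-03 -1.567e+00] 0.019423468504797967
red [281 143  17  34 467] [289.3 159.5] [0.5477 0.1279 0.054 ]
red [313 150  14  14 151] [319.4 156.6] [0.5138 0.1244 0.054 ]
blue [   0  149   30  105 1645] [  9.7 216.7] [0.8984 0.199  0.054 ]
blue [287 192  16  32 411] [294.5 207.7] [0.5433 0.1852 0.054 ]
blue [316 198  14  12  83] [322.2 202.2] [0.5105 0.1782 0.054 ]
yellow [278 248   9  50 248] [281.1 273. ] [0.5628 0.2731 0.054 ]
yellow [362 248   9  50 251] [366.7 273.3] [0.4535 0.2731 0.054 ]
[322.7, 202.9] 0.66 [0.50952408 0.15404673 0.13312257]
```

View pics/w4.png

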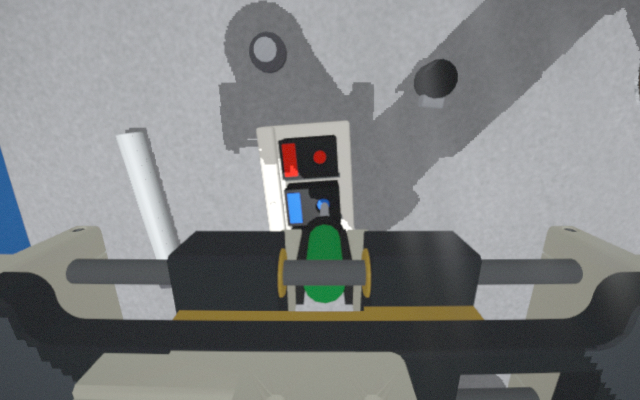

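The tip shows at about (323,205), just in front of the blue button, and agrees with the TCP to within 2 mm. I'll go above blue with the tip about 10 mm over the module and check.

>>> {"name": "move_arm", "arguments": {"deltas": [[0,13,0,0,0,0],[0,13,-15,0,0,0],[0,0,-25,0,0,0],[0,0,-23,0,0,0],[0,0,0,0,0,0]]}}

```text
t: 8.22
eef_pos: [0.5079, 0.1765, 0.3204]
ee_rot: [3.135, -0.003, -1.573]
force: [-0.4, -0.6, -1.9]
width: 0.0193
```

>>> {"name": "move_arm", "arguments": {"deltas": [[0,0,0,0,0,0],[0,0,0,0,0,0],[0,0,0,0,0,0],[0,0,0,0,0,0],[0,0,0,0,0,0]]}}

```text
t: 8.63
eef_pos: [0.5094, 0.1778, 0.3258]
ee_rot: [-3.14, 0.001, -1.571]
force: [0.3, -0.4, -0.9]
width: 0.0194
```

```bash
python3 - <<'E'
from h import *
st=arm.get_state();print(st["t"],np.round(st["eef_pos"],4),np.round(st["ee_rot"],3),st["force"])
a=save("wrist","w5.png")
blobs(a,st)
for r in arm.spot_point("stylus_tip","wrist")[:2]: print(r["xy"],r["score"],at_z("wrist",r["xy"],st["eef_pos"][2]-.2547,st))
cv2.imwrite("pics/w5c.png",cv2.resize(a[120:280,220:430],(800,610))[:600,:,::-1])
E
```

```text
8.6333 [0.5094 0.1778 0.3258] [-3.140e+00  1.000e-03 -1.571e+00] [ 0.27518316 -0.39347186 -0.91661477]
red [270 124  22  44 753] [280.7 145.2] [0.5478 0.1276 0.054 ]
red [311 134  17  17 221] [318.7 141.8] [0.5138 0.1245 0.054 ]
blue [278 187  21  39 641] [287.7 206. ] [0.5436 0.1846 0.054 ]
blue [316 194  16  14 156] [323.4 200. ] [0.5096 0.1787 0.054 ]
yellow [278 249   9  48 248] [281.  273.2] [0.5532 0.2572 0.054 ]
yellow [362 248   9  49 248] [366.7 273. ] [0.4654 0.2568 0.054 ]
[326.1, 207.3] 0.83 [0.50722867 0.18023564 0.07109885]
```

View pics/w5c.png

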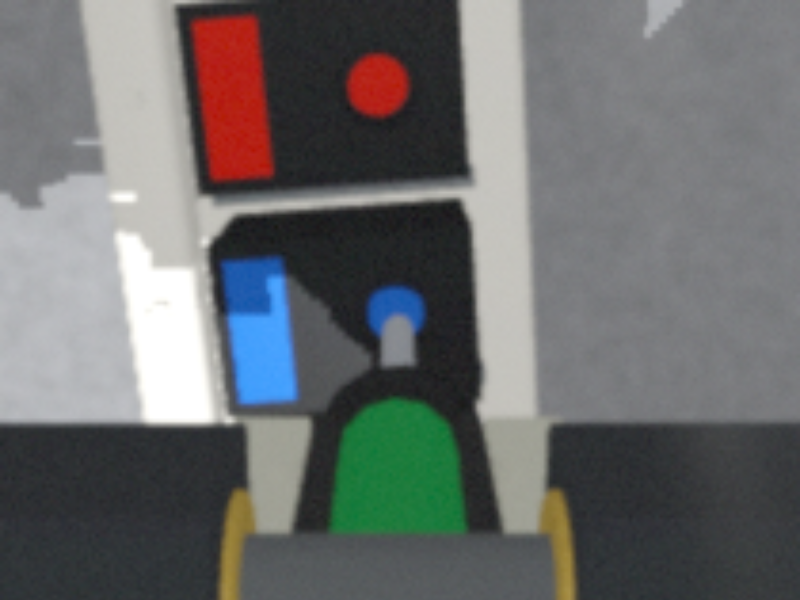

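The tip at about (325,206) is over the blue button, 1 mm short in y. I'll press.

>>> {"name": "move_arm", "arguments": {"deltas": [[0,1,-4,0,0,0],[0,0,-4,0,0,0],[0,0,-4,0,0,0],[0,0,-3,0,0,0],[0,0,-2,0,0,0]]}}

```text
t: 9.15
eef_pos: [0.5091, 0.1787, 0.307]
ee_rot: [3.141, -0.001, -1.571]
force: [-0.0, 1.3, 3.1]
width: 0.0196
```

>>> {"name": "move_arm", "arguments": {"deltas": [[0,0,-1,0,0,0],[0,0,-1,0,0,0],[0,0,-1,0,0,0],[0,0,-1,0,0,0],[0,0,0,0,0,0]]}}

```text
t: 9.57
eef_pos: [0.5092, 0.1787, 0.3043]
ee_rot: [-3.141, -0.0, -1.571]
force: [-4.2, -0.5, 7.4]
width: 0.0196
```

>>> {"name": "move_arm", "arguments": {"deltas": [[0,0,-0.5,0,0,0],[0,0,0,0,0,0],[0,0,0,0,0,0],[0,0,0,0,0,0],[0,0,0,0,0,0]]}}

```text
t: 9.98
eef_pos: [0.5092, 0.1787, 0.3043]
ee_rot: [-3.141, 0.0, -1.57]
force: [-5.1, -1.2, 9.6]
width: 0.0199
```

>>> {"name": "move_arm", "arguments": {"deltas": [[0,0,0,0,0,0],[0,0,0,0,0,0],[0,0,0,0,0,0],[0,0,0,0,0,0],[0,0,0,0,0,0]]}}

```text
t: 10.4
eef_pos: [0.5092, 0.1787, 0.3042]
ee_rot: [-3.141, 0.0, -1.57]
force: [-4.4, -1.6, 10.3]
width: 0.0195
```

>>> {"name": "move_arm", "arguments": {"deltas": [[0,0,0,0,0,0],[0,0,0,0,0,0],[0,0,0,0,0,0],[0,0,0,0,0,0],[0,0,0,0,0,0]]}}

```text
t: 10.82
eef_pos: [0.5092, 0.1787, 0.3042]
ee_rot: [-3.141, 0.0, -1.57]
force: [-4.0, -0.5, 9.9]
width: 0.0195
```

The force plateaued at about 10 N with the tip at 0.0495 m, which is the fully pressed height, for over 1 s. I'll lift and go to yellow.

>>> {"name": "move_arm", "arguments": {"deltas": [[0,0,3,0,0,0],[0,0,6,0,0,0],[0,0,8,0,0,0],[0,0,8,0,0,0],[0,0,0,0,0,0]]}}

```text
t: 11.23
eef_pos: [0.5098, 0.1791, 0.3302]
ee_rot: [-3.139, 0.002, -1.57]
force: [-0.0, 0.4, -0.1]
width: 0.0196
```

>>> {"name": "move_arm", "arguments": {"deltas": [[-1,14,0,0,0,0],[-1,14,0,0,0,0],[-1,14,0,0,0,0],[-2,15,0,0,0,0],[0,0,0,0,0,0]]}}

```text
t: 11.65
eef_pos: [0.504, 0.2389, 0.3278]
ee_rot: [-3.141, 0.0, -1.569]
force: [-0.8, -0.6, -1.0]
width: 0.0198
```

>>> {"name": "move_arm", "arguments": {"deltas": [[0,0,0,0,0,0],[0,0,0,0,0,0],[0,0,0,0,0,0],[0,0,0,0,0,0],[0,0,0,0,0,0]]}}

```text
t: 12.07
eef_pos: [0.5042, 0.2354, 0.3282]
ee_rot: [3.142, -0.0, -1.571]
force: [-0.5, -0.3, -1.0]
width: 0.0193
```

```bash
python3 - <<'E'
from h import *
st=arm.get_state();print(st["t"],np.round(st["eef_pos"],4),np.round(st["ee_rot"],3),st["force"])
a=save("wrist","w6.png")
blobs(a,st)
for r in arm.spot_point("stylus_tip","wrist")[:2]: print(r["xy"],r["score"],at_z("wrist",r["xy"],st["eef_pos"][2]-.2547,st))
cv2.imwrite("pics/w6c.png",cv2.resize(a[120:280,220:430],(800,610))[:600,:,::-1])
E
```

```text
12.0667 [0.5042 0.2354 0.3282] [ 3.142 -0.    -1.571] [-0.48765956 -0.27371202 -1.04096942]
red [260  50  24  50 881] [271.4  74.5] [0.5479 0.1258 0.054 ]
red [303  64  18  20 274] [311.7  73.3] [0.5138 0.125  0.054 ]
blue [268 122  23  44 774] [279.4 143.3] [0.5436 0.1834 0.054 ]
blue [309 131  17  18 235] [317.1 139.9] [0.5096 0.1804 0.054 ]
yellow [276 185  21  39 652] [286.4 203.7] [0.5394 0.2404 0.054 ]
yellow [314 192  17  16 183] [321.5 198.5] [0.5058 0.2353 0.054 ]
yellow [278 249   9  49 248] [280.9 272.9] [0.548  0.3155 0.054 ]
yellow [362 249   9  48 251] [366.6 273.5] [0.4594 0.3162 0.054 ]
[322.4, 204.9] 0.72 [0.5048752  0.23536654 0.07347615]
```

View pics/w6c.png

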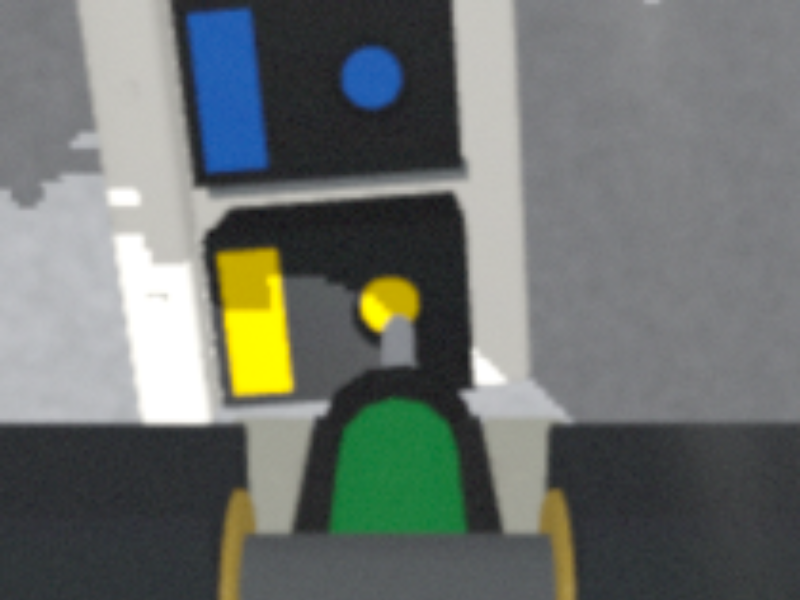

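The tip at about (324,206) is over yellow with the button centre 1 mm to +x, and blue is unobstructed and back up. I'll press.

>>> {"name": "move_arm", "arguments": {"deltas": [[1,0,-5,0,0,0],[0,0,-5,0,0,0],[0,0,-5,0,0,0],[0,0,-3,0,0,0],[0,0,-2,0,0,0]]}}

```text
t: 12.58
eef_pos: [0.5051, 0.2356, 0.3073]
ee_rot: [3.141, -0.001, -1.571]
force: [-0.9, -0.5, 1.5]
width: 0.0193
```

>>> {"name": "move_arm", "arguments": {"deltas": [[0,0,-1,0,0,0],[0,0,-1,0,0,0],[0,0,-1,0,0,0],[0,0,-1,0,0,0],[0,0,-0.5,0,0,0]]}}

```text
t: 13.0
eef_pos: [0.5052, 0.2358, 0.3043]
ee_rot: [-3.141, -0.0, -1.57]
force: [-4.3, -1.4, 10.1]
width: 0.019
```

>>> {"name": "move_arm", "arguments": {"deltas": [[0,0,0,0,0,0],[0,0,0,0,0,0],[0,0,0,0,0,0],[0,0,0,0,0,0],[0,0,0,0,0,0]]}}

```text
t: 13.42
eef_pos: [0.5052, 0.2357, 0.3044]
ee_rot: [-3.141, 0.0, -1.571]
force: [-3.2, -1.6, 7.9]
width: 0.0194
```

>>> {"name": "move_arm", "arguments": {"deltas": [[0,0,-0.5,0,0,0],[0,0,0,0,0,0],[0,0,0,0,0,0],[0,0,0,0,0,0],[0,0,0,0,0,0]]}}

```text
t: 13.83
eef_pos: [0.5052, 0.2357, 0.3043]
ee_rot: [-3.141, 0.0, -1.57]
force: [-3.5, -2.2, 10.7]
width: 0.0194
```

>>> {"name": "move_arm", "arguments": {"deltas": [[0,0,0,0,0,0],[0,0,0,0,0,0],[0,0,0,0,0,0],[0,0,0,0,0,0],[0,0,0,0,0,0]]}}

```text
t: 14.25
eef_pos: [0.5052, 0.2357, 0.3043]
ee_rot: [-3.141, 0.0, -1.57]
force: [-4.0, -1.7, 9.0]
width: 0.0195
```

>>> {"name": "move_arm", "arguments": {"deltas": [[0,0,0,0,0,0],[0,0,0,0,0,0],[0,0,0,0,0,0],[0,0,0,0,0,0],[0,0,0,0,0,0]]}}

```text
t: 14.67
eef_pos: [0.5052, 0.2357, 0.3043]
ee_rot: [-3.141, 0.0, -1.57]
force: [-4.1, -1.5, 9.7]
width: 0.0194
```

>>> {"name": "move_arm", "arguments": {"deltas": [[0,0,5,0,0,0],[0,0,15,0,0,0],[0,0,25,0,0,0],[0,0,25,0,0,0],[0,0,15,0,0,0]]}}

```text
t: 15.08
eef_pos: [0.5057, 0.2361, 0.3909]
ee_rot: [-3.139, 0.002, -1.57]
force: [-0.1, 0.8, 0.1]
width: 0.0196
```

>>> {"name": "move_arm", "arguments": {"deltas": [[7,-40,0,0,0,0],[7,-40,0,0,0,0],[7,-40,0,0,0,0],[7,-40,0,0,0,0],[7,-40,0,0,0,0]]}}

```text
t: 15.5
eef_pos: [0.5402, 0.0342, 0.3886]
ee_rot: [-3.14, 0.001, -1.57]
force: [0.2, 0.3, -0.6]
width: 0.0195
```

>>> {"name": "move_arm", "arguments": {"deltas": [[7,-40,0,0,0,0],[7,-40,0,0,0,0],[7,-40,0,0,0,0],[7,-40,0,0,0,0],[5,-40,0,0,0,0]]}}

```text
t: 15.92
eef_pos: [0.5735, -0.1662, 0.3884]
ee_rot: [-3.14, 0.0, -1.571]
force: [1.3, 1.4, 0.4]
width: 0.0192
```

>>> {"name": "move_arm", "arguments": {"deltas": [[0,-13,0,0,0,0],[0,0,0,0,0,0],[0,0,0,0,0,0],[0,0,0,0,0,0],[0,0,0,0,0,0]]}}

```text
t: 16.33
eef_pos: [0.5733, -0.1763, 0.3883]
ee_rot: [-3.141, 0.0, -1.57]
force: [0.5, 0.8, -0.2]
width: 0.0194
```

```bash
python3 - <<'E'
from h import *
st=arm.get_state();print(st["t"],np.round(st["eef_pos"],4),np.round(st["ee_rot"],3),st["force"])
a=save("wrist","w7.png")
for n,z in (("stylus_tip",st["eef_pos"][2]-.2547),("stand_hole0",.075)):
  for r in arm.spot_point(n,"wrist")[:4]: print(n,r["xy"],r["score"],at_z("wrist",r["xy"],z,st))
cv2.imwrite("pics/w7c.png",cv2.resize(a[100:300,200:460],(780,600))[:,:,::-1])
E
```

```text
16.3333 [ 0.5733 -0.1763  0.3883] [-3.141  0.    -1.57 ] [ 0.5135877   0.7556711  -0.19166703]
stylus_tip [324.5, 205.3] 0.71 [ 0.57219311 -0.17591327  0.13362643]
stylus_tip [216.3, 23.4] 0.5 [ 0.65363515 -0.31913689  0.13362643]
stand_hole0 [325.1, 64.4] 0.91 [ 0.57177396 -0.29994008  0.075     ]
stand_hole0 [433.4, 189.4] 0.89 [ 0.4534052  -0.17525935  0.075     ]
stand_hole0 [179.9, 183.4] 0.63 [ 0.72941953 -0.18162304  0.075     ]
```

View pics/w7c.png

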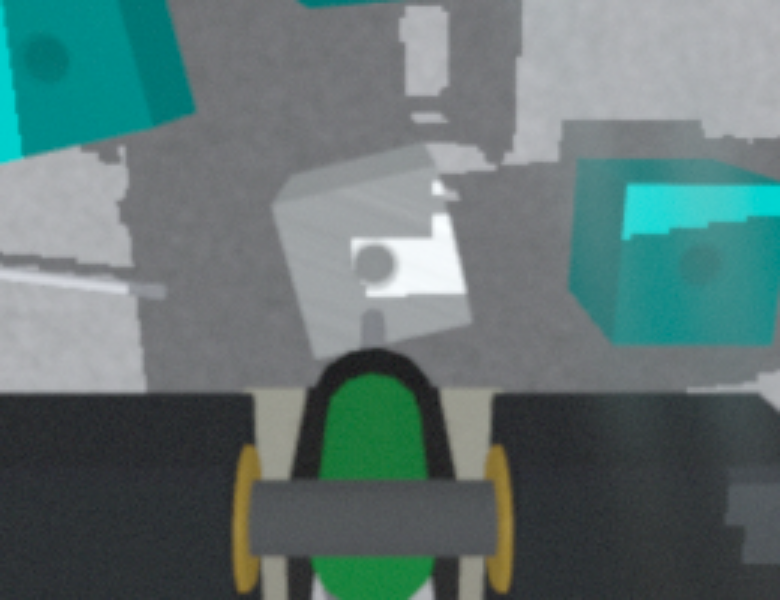

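The hole is at about (325,188), which gives (0.572, −0.177). The tip is at (0.572, −0.176), so they line up. I'll shift 1 mm and lower.

>>> {"name": "move_arm", "arguments": {"deltas": [[0,-1,-15,0,0,0],[0,0,-15,0,0,0],[0,0,-12,0,0,0],[0,0,-8,0,0,0],[0,0,-5,0,0,0]]}}

```text
t: 16.9
eef_pos: [0.5731, -0.1777, 0.3323]
ee_rot: [3.141, 0.0, -1.57]
force: [-1.1, -0.5, -1.0]
width: 0.0196
```

>>> {"name": "move_arm", "arguments": {"deltas": [[0,0,-5,0,0,0],[0,0,-5,0,0,0],[0,0,-6,0,0,0],[0,0,-6,0,0,0],[0,0,-6,0,0,0]]}}

```text
t: 17.32
eef_pos: [0.5732, -0.1783, 0.3048]
ee_rot: [-3.141, -0.0, -1.571]
force: [-0.2, -0.2, -0.2]
width: 0.0196
```

>>> {"name": "move_arm", "arguments": {"deltas": [[0,0,-7,0,0,0],[0,0,-7,0,0,0],[0,0,-7,0,0,0],[0,0,-6,0,0,0],[0,0,-4,0,0,0]]}}

```text
t: 17.73
eef_pos: [0.573, -0.1782, 0.2731]
ee_rot: [3.141, 0.0, -1.571]
force: [0.0, 0.9, 0.3]
width: 0.0196
```

>>> {"name": "move_arm", "arguments": {"deltas": [[0,0,-2,0,0,0],[0,0,-1,0,0,0],[0,0,-1,0,0,0],[0,0,0,0,0,0],[0,0,0,0,0,0]]}}

```text
t: 18.15
eef_pos: [0.5733, -0.1783, 0.2704]
ee_rot: [-3.141, -0.0, -1.571]
force: [-0.1, 0.0, 0.5]
width: 0.0199
```

>>> {"name": "move_arm", "arguments": {"deltas": [[0,0,-1,0,0,0],[0,0,-1,0,0,0],[0,0,-0.5,0,0,0],[0,0,0,0,0,0],[0,0,0,0,0,0]]}}

```text
t: 18.57
eef_pos: [0.5732, -0.1782, 0.2677]
ee_rot: [-3.142, 0.0, -1.571]
force: [-0.3, 0.1, -1.0]
width: 0.0195
```

>>> {"name": "move_arm", "arguments": {"deltas": [[0,0,0,0,0,0],[0,0,0,0,0,0],[0,0,0,0,0,0],[0,0,0,0,0,0],[0,0,0,0,0,0]], "claw": 0}}

```text
t: 18.98
eef_pos: [0.5732, -0.1782, 0.2677]
ee_rot: [-3.142, -0.0, -1.571]
force: [1.0, 0.6, -1.3]
width: 0.0475
```

>>> {"name": "move_arm", "arguments": {"deltas": [[0,0,0,0,0,0],[0,0,0,0,0,0],[0,0,0,0,0,0],[0,0,0,0,0,0],[0,0,0,0,0,0]]}}

```text
t: 19.4
eef_pos: [0.5732, -0.1782, 0.2677]
ee_rot: [-3.142, -0.0, -1.571]
force: [-1.1, 0.3, -0.1]
width: 0.0804
```

>>> {"name": "move_arm", "arguments": {"deltas": [[0,0,10,0,0,0],[0,0,30,0,0,0],[0,0,30,0,0,0],[0,0,30,0,0,0],[0,0,30,0,0,0]]}}

```text
t: 19.82
eef_pos: [0.5729, -0.1783, 0.4]
ee_rot: [-3.141, -0.0, -1.571]
force: [1.2, -0.7, -0.5]
width: 0.0877
```

>>> {"name": "move_arm", "arguments": {"deltas": [[0,0,5,0,0,0],[0,0,0,0,0,0],[0,0,0,0,0,0],[0,0,0,0,0,0],[0,0,0,0,0,0]]}}

```text
t: 20.23
eef_pos: [0.5729, -0.1782, 0.4012]
ee_rot: [3.139, 0.0, -1.571]
force: [0.6, -0.2, -0.6]
width: 0.0877
```

```bash
python3 - <<'E'
from h import *
st=arm.get_state();print(st["t"],np.round(st["eef_pos"],4),st["force"],st["width"])
a=save("wrist","w8.png");b=save("side","side8.png")
o=lambda im:cv2.resize(im,(780,600),interpolation=cv2.INTER_CUBIC)
cv2.imwrite("pics/w8c.png",np.hstack([cv2.resize(a[110:270,240:400],(400,400)),cv2.resize(b[165:305,250:390],(400,400))])[:,:,::-1])
d=np.abs(b.astype(int)-cv2.imread("pics/side0.png")[:,:,::-1]).sum(2)
print([(n,arm.spot_point(n,"side")[:1]) for n in ("foot","jar","stylus_tip")])
E
```

```text
20.2333 [ 0.5729 -0.1782  0.4012] [ 0.56076297 -0.23562079 -0.64341116] 0.08772768738510758
[('foot', [{'xy': [278.2, 159.3], 'score': 0.71}]), ('jar', [{'xy': [396.7, 344.0], 'score': 0.65}]), ('stylus_tip', [])]
```

View pics/w8c.png

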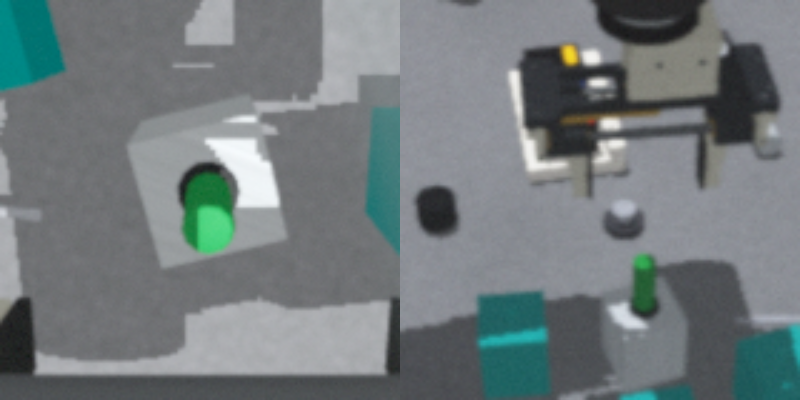

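The stylus stands upright with its collar on the aluminium stand: wrist crop top at about (208,230), and side crop (643,280) as at the start. The gripper is clear and the bystanders are in place, so I'm handing in.

```bash
python3 -c "
from station import arm
print(arm.job_done())"
```

```text
the job is handed in; nothing more can be done
None
```

I took the green stylus from the aluminium stand, pressed blue and then yellow fully down, and put it back in the stand. The job is handed in, at about 20 s on the robot's clock; it reports no verdict.

- **Presses:** each button was held for over 1 s at about 8–10 N, with the tip at about 0.0495 m, the fully pressed height. A sideways force of about 4 N showed during both presses. I put it down to friction and did not look into it. After the blue press, the wrist picture showed that button clear and apparently up. Red was never approached.
- **Stylus:** it went back to its original height (TCP 0.2677 m, the same as at the grasp). The last pictures show it upright with the collar on the stand, and the gripper open and well above it.
- **Bystanders:** the foot and jar were found within 3 pixels of their starting positions, and the clamp, adapter and screwdriver shaft looked unmoved in the crops. I did not check the tape and pylon at the end.
- **Checks that failed:** the network did not find `stylus_tip` in the last side picture, as expected with the tip inside the hole. The arm hid part of the dock there, so I did not see the yellow and red buttons up at the end.

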